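Slide the amber colour standard home in the cask sample comparator

TASK

Someone left a cask bung standing on the bed of the colour comparator: lift it off (do not shove it with the slide) and put it in the wooden bung tray. Then take the slide's red grip tab between the fingers and slide it along the bed towards the blue reading head until you feel the ball click into its notch, with the amber glass square in front of the head's window. Finish there, still gripping the tab with the slide at rest in the notch, and leave everything else on the bench where it is.

Things in the scene. Friction and masses are not known exactly. Their poses are not given: they have to be found in the camera images.
- bed: Comparator's aluminium bed, fixed: a flat bar 90 mm wide (its x) by 340 mm long (its y), top 20 mm above the bench; a grey stop plate, 26 mm high and 12 mm thick, stands at each end. Origin: centre of its underside. Its x points away from the robot, turned by up to 0.25 rad; the slide runs along its +y to reach the notch.
- slide: Slide, 0.4 kg, moves only along the bed's y; origin at bench height under its middle, at y = -130 to -100 mm in the bed's frame at first, ends of travel -130 and +145 mm; drag 1.5 N. Steel plate, x -50 to +65, 52 mm in y, 21 to 33 mm high, with the red tab (tab) and at x = +50 an upright brass frame of amber glass, 48 mm wide, top at 83 mm. Under x = +57 a sprung 10 mm ball. Axes as the bed's.
- tab (a point): Centre of the slide's red grip tab: an upright block 24 mm (x) by 14 mm (y, the sliding direction) by 42 mm high, from 33 to 75 mm above the bench, this point at 54 mm. Open space on both y sides: pinch it from above across its 14 mm. Axes as the bed's.
- notch (a point): Where tab stands with the ball in the notch; fixed to the head, 75 to 125 mm from the bed's middle to +y; axes as the bed's. Two ridges 7 mm before and after along y make the notch. Climbing the first, the push rises about 5 N above the drag; past its top it turns to a pull, and an unheld slide less than 5 mm off is drawn to within 1 mm of the notch. More push takes it over the second ridge.
- head: Blue reading head, fixed beside the bed: a box, x +78 to +134 mm, 60 mm in y, top 90 mm above the bench; a round window with black rim faces the bed, 58 mm up. White line on its top in line with the notch. A brass strip at its foot bears the ridges, under the slide's edge. Clamped at a new place along the bed each time. Origin: on the bench, on the bed's centre line, level with the notch; axes as the bed's.
- bung_center (a point): Centre (half-way up) of the loose pale wooden bung standing upright on the bed between slide and head: a cone 45 mm high, 38 mm across at the foot and 44 mm at the top, about 50 g. Its foot is at the bed's top at first, so this point is 42.5 mm above the bench.
- bung_tray: Dark wooden open tray for bungs, fixed to the bench: 150 by 150 mm, walls 30 mm high and 5 mm thick, inner floor 5 mm above the bench, empty. Origin: centre of its underside. It stands left or right of the bed.
- caddy: Plywood bottle caddy 150 by 130 mm with three small bottles, 130 mm high in all, fixed on the other side of the bed from the tray. Origin: centre of its underside. Not to be used.
- bottle: Loose amber bottle with black cap, 60 mm across, 150 mm high, beyond the comparator. Origin: centre of its underside. Leave alone.
- cup: Loose steel cup, 70 mm across, 80 mm high, beyond the comparator. Origin: centre of its underside. Leave alone.
- cylinder: Loose tall glass measuring cylinder, 48 mm across on a 90 mm foot, 264 mm high, standing at the far left. Origin: centre of its underside. Leave alone.

How it is judged:
By the outcome, as a careful person would: the job done as asked, in the order asked, and still so for the second after the job is handed in, while the arm keeps its last pose, push and grip.
It also fails if it takes over 67 s, if anything falls off the work surface, if the arm or the gripper's body presses on something with over 40 N, if the wrist force passes 120 N, or if a joint passes its speed limit or range.

ROBOT

A 6-joint arm with a two-finger parallel gripper is mounted at the origin on the work surface. World frame = base frame: x ahead of the robot, y to its left, z up, the work surface at z = 0. Lengths are in m, angles in rad, forces in N, time in s.
With the tool pointing down it reaches from about 0.35 to 0.975 m from the base axis. Payload 4.9 kg.
Tool frame: the origin (TCP) lies midway between the tips of the shut fingers; the grasp point (between the pads) lies 19 mm behind it; z points along the fingers, y is the direction in which the jaws open and shut (so a half turn about z gives the same grasp; the last joint's range is limited). The gripper opens to 85 mm and grips with 20 to 120 N. Pads are 22 mm wide; open, the fingers measure 114 mm over their backs; the gripper's body (76 mm by 85 mm) begins 54 mm behind the grasp point. The pads swing forward as they close: fully open they stand 13 mm farther back than shut.
Start: joints at [1.139, 0.053, 1.613, -0, 1.476, -0.119], TCP at [0.192, 0.595, 0.231] pointing down, gripper open.
Joint ranges: [-3.01, 3.01], [-1.01, 2.22], [0.06, 2.58], [-1.02, 4.17], [0.09, 2.62], [-3.14, 3.14]. Speed limits (rad/s): [2.57, 2.57, 3.14, 3.14, 3.14, 3.14].

INTERFACE

Orientations are given as a rotation vector (axis times angle).
In Python, from station import ctrl gives the robot as it stands.
- The arm moves only by the shell command python3 -m jog 'ROWS' [FORCE]. ROWS is JSON, one flat list of numbers, 7 for each row, row after row: the opening, from 0 (shut) to 1 (fully open), then the shift along the tool's x, y, z in m, then the turn, a rotation vector about the tool's x, y, z in degrees. A call has 1 to 10 rows; each row shifts and turns the commanded pose from where the row before left it, along the tool's axes as they then stand; what a row does not reach is not made up. A row lasts 1/8 s, in which the tool goes at most 62.5 mm and 10.7 degrees, less where a joint would pass 70% of its speed; a pose out of reach is approached as far as the arm can. A call with a gripper value outside its range is refused whole. The fingers move at their own pace and stop on an object; FORCE is the grip in N (left out, the last holds). Time passes only in rows, so rows that do not move let the fingers close. It gives the time, the measured TCP pose, the force and the opening at its end, in the units of the state.
- ctrl.get_obs(): the state, without advancing time (a new reading comes with each control period).
- ctrl.get_image(name): name is "scene" or "top"; returns a dict with "image" (400x640x3 uint8, blue, green, red), "camera_matrix" (3x3 intrinsics, pixels), "rvec" (rotation vector, rad) and "tvec" (3), from world to camera coordinates, as OpenCV has them. Camera axes: x right, y down, z forward; pixel columns grow to the right and rows downward; lengths in m; the calibration is good to about 2 mm. A picture is of the moment at which its call begins. There is no depth.
- ctrl.finish_job(): hands the job in, once; it reports no verdict.
Trained networks look in a picture, given as the dict that the camera call returned (one of the last four; its "shot" number tells which), for a name from the list of things; names that differ only in an ending like _2 or _b are one class to them, and where a whole thing is asked for, a point or a joint stands for the part that bears it (a point fixed in the world has none). Each returns a list of dicts, best first, with "p" (0 to 1); they miss things now and then, are a little off and sometimes report something else, mostly with a low value. They report only what shows in the picture. A call takes as long as a camera call.
- ctrl.boxes_of(target, picture): "box" ([centre column, centre row, width, height] in pixels, round what is visible of it).
The state is a dict: "t": time; "q": joint angles; "dq": joint speeds; "effort": joint torques, N m; "tool_pos": TCP position; "tool_rot": TCP orientation; "contact_force": force on the tool from outside, world axes, zero at the start; "wrist_torque": the same for the moment, N m; "opening": finger opening in m.
Only numpy, scipy, OpenCV 4.12 (cv2) and the standard library are available. Lean on these libraries where they do the work, as an engineer would, in place of code of your own. Each camera call takes 0.05 s, during which the arm holds its last target. There are 200 camera calls.

## Working session

There is one attempt and no reset: what is moved stays moved. The work goes in short steps, Python scripts to look and compute and a shell command to move; the robot and the scene stay as the last step left them, time stands still between calls to the robot, and variables do not carry over. Pictures are saved under pics/ and viewed, about 8 in all and at most 12, crops included, and the job is handed in when it is done.

```bash
mkdir -p pics; cat > h.py <<'E'
import numpy as np,cv2
from station import ctrl
from scipy.spatial.transform import Rotation as R
def ray(pic,u,v,z):
    K=np.array(pic["camera_matrix"]);Rm=cv2.Rodrigues(np.array(pic["rvec"],float))[0];t=np.array(pic["tvec"],float).ravel()
    d=Rm.T@np.linalg.inv(K)@[u,v,1];c=-Rm.T@t
    return c+d*(z-c[2])/d[2]
def proj(pic,p):
    return cv2.projectPoints(np.array(p,float).reshape(-1,3),np.array(pic["rvec"],float),np.array(pic["tvec"],float),np.array(pic["camera_matrix"]),None)[0].reshape(-1,2)
def tri(pics,uvs):
    A=[]
    for p,(u,v) in zip(pics,uvs):
        P=np.array(p["camera_matrix"])@np.c_[cv2.Rodrigues(np.array(p["rvec"],float))[0],np.array(p["tvec"],float).ravel()]
        A+=[u*P[2]-P[0],v*P[2]-P[1]]
    X=np.linalg.svd(np.array(A))[2][-1];return X[:3]/X[3]
E
python3 - <<'E'
from h import *
o=ctrl.get_obs();print(o['t'],o['tool_pos'],o['tool_rot'],o['opening'],R.from_rotvec(o['tool_rot']).as_matrix().round(3))
ps={}
for n in("top","scene"):
    p=ctrl.get_image(n);ps[n]=p;cv2.imwrite(f"pics/{n}1.png",p["image"])
    K=p["camera_matrix"];print(n,np.round(-cv2.Rodrigues(np.array(p["rvec"],float))[0].T@np.array(p["tvec"],float).ravel(),3))
    for t in["bed","slide","tab","head","bung_center","bung_tray","caddy","bottle","cup","cylinder"]:
        b=ctrl.boxes_of(t,p)
        print(t,[(np.round(x["box"],1).tolist(),round(x["p"],2)) for x in b[:2]])
E
```

```text
0.0 [0.19204741 0.59410974 0.23006596] [-4.89181376e-01 -3.10267896e+00  3.05634871e-03] 0.085411592732363 [[-0.951  0.308 -0.001]
 [ 0.308  0.951 -0.002]
 [ 0.    -0.002 -1.   ]]
top [0.525 0.018 0.984]
bed [([331.3, 223.6, 141.4, 47.0], 0.95), ([348.5, 129.6, 25.3, 32.8], 0.6)]
slide [([379.4, 219.0, 21.1, 42.6], 0.88)]
tab [([381.1, 221.5, 27.7, 45.8], 0.9)]
head [([294.3, 187.1, 21.8, 42.0], 0.69)]
bung_center [([342.1, 224.1, 19.7, 16.8], 0.61)]
bung_tray [([452.6, 236.4, 66.1, 61.6], 0.83)]
caddy []
bottle [([429.1, 149.7, 35.1, 23.6], 0.61)]
cup [([347.3, 130.3, 24.8, 33.5], 0.91)]
cylinder [([186.4, 162.4, 66.1, 53.3], 0.63), ([178.3, 258.7, 65.4, 63.6], 0.28)]
scene [ 0.999 -0.53   0.833]
bed [([278.1, 214.2, 117.7, 108.4], 0.84)]
slide [([255.2, 238.2, 46.3, 40.2], 0.61)]
tab [([254.6, 239.0, 48.3, 45.0], 0.81)]
head [([335.4, 198.7, 37.0, 44.5], 0.7)]
bung_center [([279.4, 209.6, 15.7, 22.3], 0.61), ([279.4, 315.1, 30.7, 55.5], 0.21)]
bung_tray [([182.9, 290.9, 96.9, 90.2], 0.79), ([254.7, 239.2, 47.8, 38.5], 0.63)]
caddy [([340.3, 115.1, 62.2, 54.8], 0.66)]
bottle [([279.4, 315.7, 31.5, 52.2], 0.9)]
cup [([357.4, 257.3, 32.3, 42.4], 0.86), ([279.9, 315.8, 34.1, 52.1], 0.65)]
cylinder [([405.8, 126.9, 45.5, 92.9], 0.89)]
```

```bash
python3 - <<'E'
import cv2
a=cv2.imread("pics/top1.png")[120:290,240:500];cv2.imwrite("pics/top1c.png",cv2.resize(a,None,fx=3,fy=3,interpolation=2))
a=cv2.imread("pics/scene1.png")[90:350,120:440];cv2.imwrite("pics/scene1c.png",cv2.resize(a,None,fx=2.3,fy=2.3,interpolation=2))
E
```

```text
(no output)
```

View pics/top1c.png

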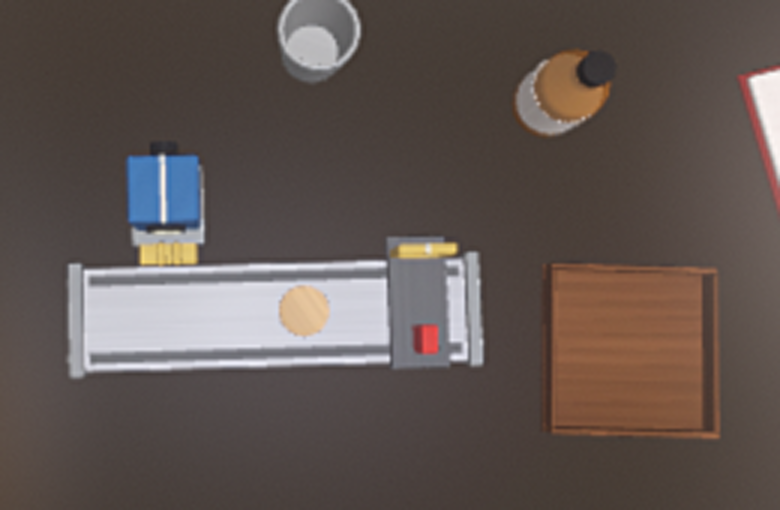

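View pics/scene1c.png

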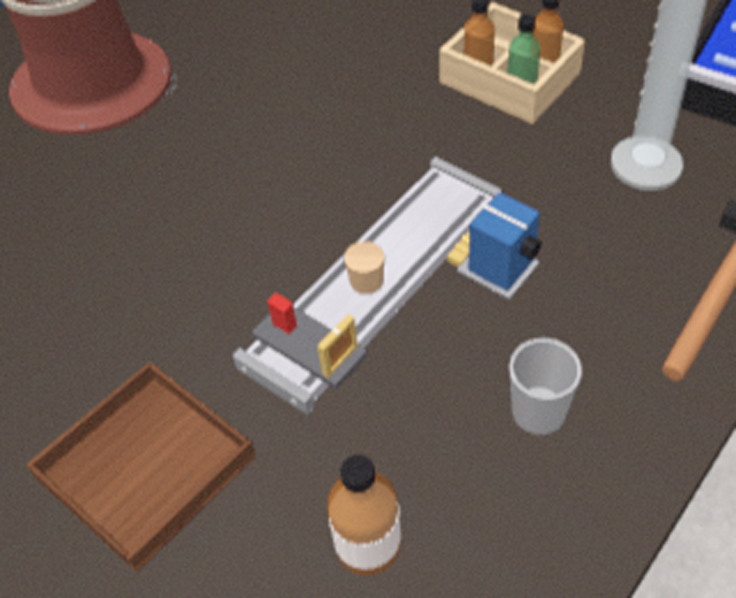

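```bash
python3 - <<'E'
from h import *
p=ctrl.get_image("top");s=ctrl.get_image("scene")
T=lambda u,v,z:ray(p,(u-1)/3+240,(v-1)/3+120,z)
S=lambda u,v,z:ray(s,(u-.65)/2.3+120,(v-.65)/2.3+90,z)
n=T(82,371,.02),T(466,362,.02);f=T(84,270,.02),T(466,262,.02)
for a,b in(n,f):d=a-b;print("edge",a.round(4),b.round(4),np.arctan2(-d[0],d[1]))
print("bung top",T(304,310,.065),S(364,254,.065))
print("tab top",T(428.5,337,.075),S(280,301,.075))
print("line",T(164,155,.09),T(164,227,.09),S(485,202,.09),S(526,226,.09))
print("tray corners",[T(*c,.03).round(3) for c in((545,265),(718,268),(719,437),(548,433))])
o=ctrl.get_obs();print(o['t'],o['q'])
E
```

```text
edge [0.4883 0.1342 0.02  ] [ 0.4943 -0.2051  0.02  ] 0.01746706125248021
edge [0.577  0.1333 0.02  ] [ 0.5831 -0.2071  0.02  ] 0.018052796708566368
bung top [ 0.54016409 -0.0576719   0.065     ] [ 0.53968112 -0.05664642  0.065     ]
tab top [ 0.51701147 -0.16115687  0.075     ] [ 0.51720429 -0.16230419  0.075     ]
line [0.668606   0.05969419 0.09      ] [0.60855854 0.0595474  0.09      ] [0.61314876 0.06463247 0.09      ] [0.66882341 0.06183189 0.09      ]
tray corners [array([ 0.58 , -0.275,  0.03 ]), array([ 0.577, -0.431,  0.03 ]), array([ 0.428, -0.425,  0.03 ]), array([ 0.432, -0.274,  0.03 ])]
1.2 [ 1.13901807e+00  5.26556520e-02  1.61290610e+00  2.45883538e-05
  1.47600888e+00 -1.19019764e-01]
```

```bash
python3 -m jog '[1,0,0,0,0,0,-9.5, 1,0,0,0,0,0,-9.5, 1,-0.028,-0.0547,0,0,0,0, 1,-0.028,-0.0547,0,0,0,0, 1,-0.028,-0.0547,0,0,0,0, 1,-0.028,-0.0547,0,0,0,0, 1,-0.028,-0.0547,0,0,0,0, 1,-0.028,-0.0547,0,0,0,0, 1,-0.028,-0.0547,0,0,0,0, 1,-0.028,-0.0547,0,0,0,0]' 40; python3 -m jog '[1,-0.028,-0.0547,0,0,0,0, 1,-0.028,-0.0547,0,0,0,0, 1,-0.028,-0.0547,0,0,0,0, 1,-0.028,-0.0547,0,0,0,0, 1,0,0,0.05,0,0,0, 1,0,0,0.05,0,0,0, 1,0,0,0,0,0,0]'
```

```text
t: 2.45
tool_pos: [0.4252, 0.1595, 0.2317]
tool_rot: [-0.03, 3.14, 0.001]
contact_force: [0.3, 0.4, 0.3]
opening: 0.0855
t: 3.32
tool_pos: [0.5371, -0.0547, 0.1265]
tool_rot: [0.029, -3.132, -0.004]
contact_force: [0.6, 0.3, 1.0]
opening: 0.0853
```

```bash
python3 -m jog '[1,-0.003,-0.0025,0.03,0,0,0, 1,0,0,0.035,0,0,0, 1,0,0,0.033,0,0,0, 1,0,0,0,0,0,0, 0,0,0,0,0,0,0, 0,0,0,0,0,0,0, 0,0,0,0,0,0,0, 0,0,0,0,0,0,0]' 30; python3 -m jog '[0,0,0,0,0,0,0, 0,0,0,0,0,0,0, 0,0,0,-0.03,0,0,0, 0,0,0,-0.04,0,0,0, 0,0,0,0,0,0,0]'
```

```text
t: 4.32
tool_pos: [0.5454, -0.058, 0.0359]
tool_rot: [-0.03, 3.138, -0.001]
contact_force: [-0.4, 0.9, 6.3]
opening: 0.0419
t: 4.95
tool_pos: [0.5468, -0.0585, 0.1082]
tool_rot: [-0.03, 3.133, -0.004]
contact_force: [-0.1, 0.0, -0.7]
opening: 0.0423
```

```bash
python3 -m jog '[0,0,0,-0.05,0,0,0, 0,0.008,-0.0487,-0.01,0,0,0, 0,0.008,-0.0487,0,0,0,0, 0,0.008,-0.0487,0,0,0,0, 0,0.008,-0.0487,0,0,0,0, 0,0.008,-0.0487,0,0,0,0, 0,0.008,-0.0487,0,0,0,0, 0,0,0,0.05,0,0,0, 0,0,0,0.04,0,0,0, 0,0,0,0,0,0,0]'; python3 - <<'E'
from h import *
p=ctrl.get_image("scene");cv2.imwrite("pics/s2.png",cv2.resize(p["image"][150:350,100:380],None,fx=2.5,fy=2.5,interpolation=2))
E
```

```text
t: 6.2
tool_pos: [0.498, -0.3483, 0.0681]
tool_rot: [0.029, -3.134, -0.011]
contact_force: [-0.4, 0.3, -0.8]
opening: 0.042
```

View pics/s2.png

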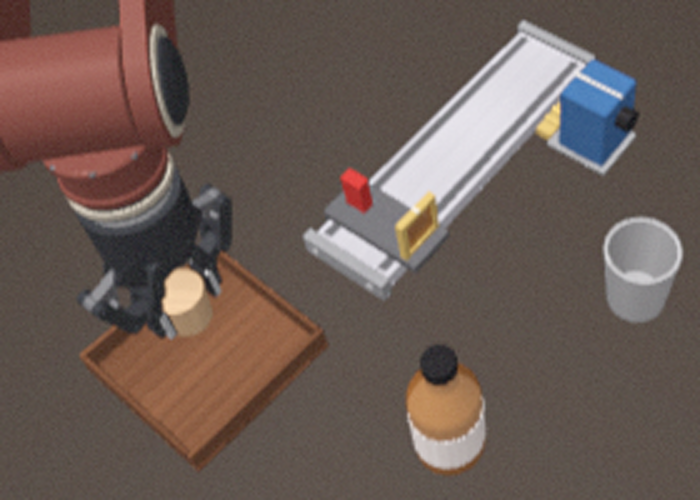

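The bung (185,300) is upright between the fingers over the tray, and the slide and tab (356,190) have not moved. Next I lower it and release.

```bash
python3 -m jog '[0,0,0,0.025,0,0,0, 0,0,0,0.015,0,0,0, 0,0,0,0.004,0,0,0, 0,0,0,0,0,0,0, 0,0,0,0,0,0,0]'; python3 -m jog '[0.6,0,0,0,0,0,0, 1,0,0,0,0,0,0, 1,0,0,0,0,0,0, 1,0,0,0,0,0,0, 1,0,0,0,0,0,0]';python3 -m jog '[1,0,0,-0.05,0,0,0, 1,0,0,-0.06,0,0,0, 1,0,0,-0.05,0,0,0, 1,0,0,0,0,0,0]'; python3 - <<'E'
from h import *
p=ctrl.get_image("scene");q=ctrl.get_image("top");cv2.imwrite("pics/s3.png",cv2.resize(p["image"][200:340,130:330],None,fx=2.5,fy=2.5,interpolation=2))
cv2.imwrite("pics/t3.png",cv2.resize(q["image"][180:260,280:420],None,fx=5,fy=5,interpolation=2))
for n,pp in(("s",p),("t",q)):
  for t in("tab","bung_center"):print(n,t,[(np.round(x["box"],1).tolist(),round(x["p"],2)) for x in ctrl.boxes_of(t,pp)[:2]])
E
```

```text
t: 6.88
tool_pos: [0.5018, -0.3513, 0.0305]
tool_rot: [-0.03, 3.14, -0.002]
contact_force: [0.0, 0.0, -0.1]
opening: 0.0421
t: 7.5
tool_pos: [0.5012, -0.3508, 0.0293]
tool_rot: [0.03, -3.141, -0.0]
contact_force: [-0.9, -0.9, -0.1]
opening: 0.0855
t: 8.0
tool_pos: [0.5037, -0.353, 0.1961]
tool_rot: [-0.03, 3.133, -0.012]
contact_force: [-0.0, 0.5, -0.1]
opening: 0.0853
s tab [([254.4, 238.5, 46.7, 40.6], 0.63), ([280.2, 313.3, 32.8, 52.2], 0.29)]
s bung_center [([180.4, 284.8, 26.8, 23.4], 0.6)]
t tab [([380.1, 221.8, 22.6, 45.0], 0.86), ([297.0, 187.7, 27.6, 41.0], 0.57)]
t bung_center [([450.1, 240.9, 19.4, 16.4], 0.64)]
```

View pics/s3.png

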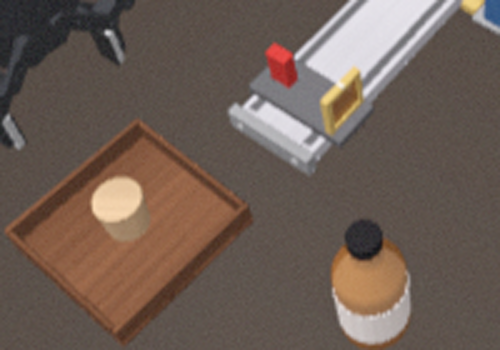

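View pics/t3.png

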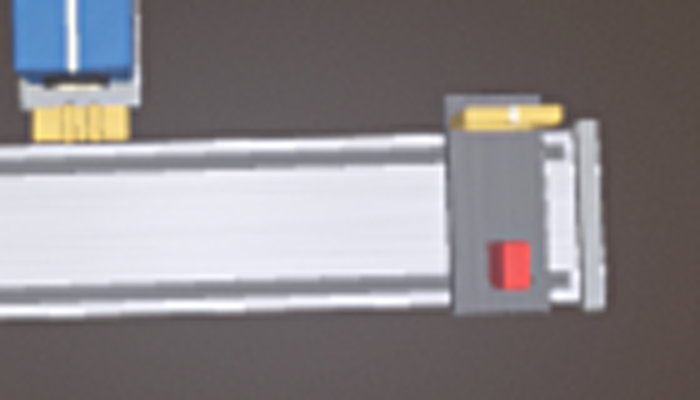

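The bung stands upright in the tray at (120,205) in the scene crop. In the top crop the tab top is centred at (516,265), the head line is at column 72, and the ridge lines on the strip are near columns 66 and 90.

```bash
python3 - <<'E'
from h import *
p=ctrl.get_image("top")
T=lambda u,v,z:ray(p,(u-2)/5+280,(v-2)/5+180,z)
a=.018;by=np.array([-np.sin(a),np.cos(a)]);c=np.array([.5357,-.036])
B=lambda w:(np.array([[np.cos(a),np.sin(a)],[-np.sin(a),np.cos(a)]])@(w[:2]-c)).round(4)
for n,g in dict(tab=(516,265,.075),tabbase_l=(491,265,.033),slideL=(450,200,.033),slideR=(547,200,.033),line=(72,40,.09),r1=(66,122,.02),r2=(90,122,.02),strip=(81,122,.02)).items():
  w=T(*g);print(n,w.round(4),B(w))
o=ctrl.get_obs();print(o['t'],o['tool_pos'])
E
```

```text
tab [ 0.5155 -0.1619  0.075 ] [-0.0225 -0.1255]
tabbase_l [ 0.5151 -0.157   0.033 ] [-0.0228 -0.1206]
slideL [ 0.5493 -0.1359  0.033 ] [ 0.0118 -0.1001]
slideR [ 0.5491 -0.1874  0.033 ] [ 0.0107 -0.1516]
line [0.6278 0.0604 0.09  ] [0.0938 0.0947]
r1 [0.5919 0.0668 0.02  ] [0.058  0.1018]
r2 [0.5919 0.054  0.02  ] [0.0578 0.089 ]
strip [0.5919 0.0588 0.02  ] [0.0579 0.0938]
8.35 [ 0.50036724 -0.35010749  0.18706238]
```

```bash
python3 -m jog '[0.5,-0.0046,0.047,0,0,0,0, 0.45,-0.0046,0.047,0,0,0,0, 0.45,-0.0046,0.047,0,0,0,0, 0.45,-0.0046,0.047,0,0,0,0, 0.45,0,0,0.04,0,0,0, 0.45,0,0,0.04,0,0,0, 0.45,0,0,0,0,0,0, 0.45,0,0,0,0,0,0]' 30; python3 - <<'E'
from h import *
o=ctrl.get_obs();print(o['tool_pos'],o['tool_rot'],o['opening'],o['contact_force'])
p=ctrl.get_image("scene");a=p["image"][180:280,190:330]
cv2.imwrite("pics/s4.png",cv2.resize(a,None,fx=5,fy=5,interpolation=2))
o=ctrl.get_obs();print(o['tool_pos'])
E
```

```text
t: 9.35
tool_pos: [0.5165, -0.1629, 0.1102]
tool_rot: [-0.029, 3.141, -0.001]
contact_force: [-0.7, 0.5, 0.3]
opening: 0.0385
[ 0.51650194 -0.16285217  0.11021252] [-2.91380181e-02  3.14073951e+00 -5.59814664e-04] 0.038544879959653174 [-0.6888096   0.45426283  0.29863487]
[ 0.51712017 -0.16315551  0.11113228]
```

View pics/s4.png

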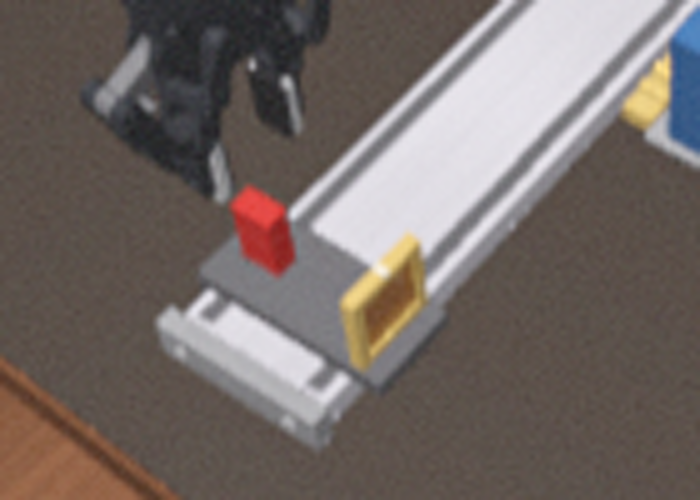

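The fingertips, near (220,190) and (295,130), straddle the red tab at (262,205), so I descend and grip.

```bash
python3 -m jog '[0.45,0,0.001,0.03,0,0,0, 0.45,0,0,0.025,0,0,0, 0.45,0,0,0.01,0,0,0, 0.45,0,0,0,0,0,0]' 30; python3 -m jog '[0,0,0,0,0,0,0, 0,0,0,0,0,0,0, 0,0,0,0,0,0,0, 0,0,0,0,0,0,0]' 40
```

```text
t: 9.9
tool_pos: [0.5164, -0.1618, 0.045]
tool_rot: [-0.029, 3.141, -0.001]
contact_force: [0.6, 0.0, -0.2]
opening: 0.0388
t: 10.4
tool_pos: [0.5172, -0.1621, 0.0461]
tool_rot: [-0.03, 3.139, -0.002]
contact_force: [-0.7, -0.6, 6.2]
opening: 0.0131
```

```bash
python3 -m jog '[0,0,0.01,0,0,0,0, 0,0,0.02,0,0,0,0, 0,0,0.025,0,0,0,0, 0,0,0.025,0,0,0,0, 0,0,0.025,0,0,0,0, 0,0,0.025,0,0,0,0, 0,0,0.025,0,0,0,0, 0,0,0.02,0,0,0,0, 0,0,0.015,0,0,0,0, 0,0,0,0,0,0,0]'; python3 -m jog '[0,0,0.004,0,0,0,0, 0,0,0,0,0,0,0]'; for i in 1; do python3 - <<'E'
from h import *
p=ctrl.get_image("top")
cv2.imwrite("pics/t5.png",cv2.resize(p["image"][150:270,260:400],None,fx=5,fy=5,interpolation=2))
o=ctrl.get_obs();print(o['tool_pos'],o['contact_force'])
E
done
```

```text
t: 11.65
tool_pos: [0.5122, 0.0298, 0.0461]
tool_rot: [0.033, -3.14, -0.001]
contact_force: [-7.5, 1.9, 12.6]
opening: 0.0136
t: 11.9
tool_pos: [0.5121, 0.0329, 0.0461]
tool_rot: [0.031, -3.14, -0.0]
contact_force: [-8.5, 1.7, 12.9]
opening: 0.0134
[0.51208456 0.0329444  0.04605583] [-7.85046766  1.22802766 12.10963814]
```

View pics/t5.png

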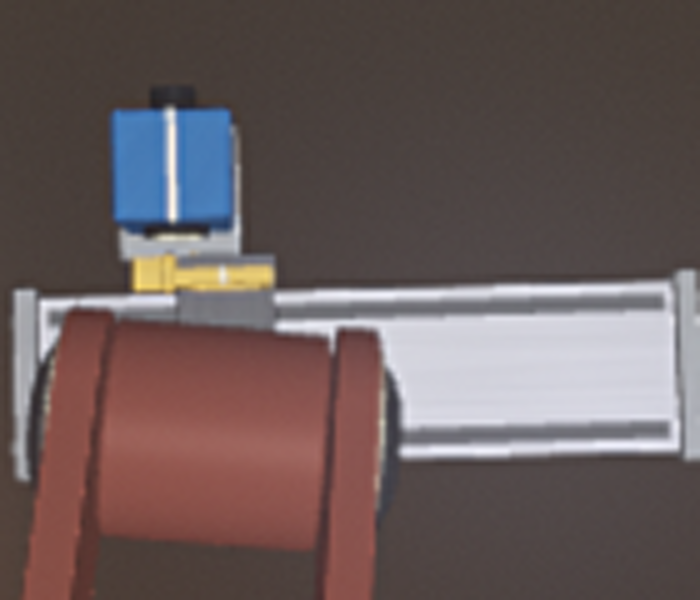

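The slide has followed the tab: in the top crop its plate spans columns 176–275, with the head line at column 171. The side forces show small x and z offsets, so I ease those off while advancing.

```bash
python3 -m jog '[0,0.001,0,-0.001,0,0,0, 0,0,0,0,0,0,0]'; python3 -m jog '[0,0.001,0.004,-0.001,0,0,0, 0,0,0,0,0,0,0]';python3 -m jog '[0,0,0.004,0,0,0,0, 0,0,0,0,0,0,0]'
```

```text
t: 12.2
tool_pos: [0.5121, 0.0328, 0.0461]
tool_rot: [-0.03, 3.139, 0.0]
contact_force: [1.1, 3.3, 3.9]
opening: 0.0133
t: 12.45
tool_pos: [0.512, 0.0365, 0.0461]
tool_rot: [-0.03, 3.136, -0.0]
contact_force: [9.4, 0.7, -4.4]
opening: 0.0134
t: 12.7
tool_pos: [0.5119, 0.0404, 0.0461]
tool_rot: [-0.03, 3.137, -0.001]
contact_force: [9.2, 0.4, -5.8]
opening: 0.0139
```

```bash
python3 -m jog '[0,-0.001,0.002,0.0006,0,0,0, 0,0,0,0,0,0,0]'; for i in 1; do python3 -m jog '[0,0,0.002,0,0,0,0]'; python3 -m jog '[0,0,0.002,0,0,0,0]'; python3 -m jog '[0,0,0.001,0,0,0,0]';python3 -m jog '[0,0,0.001,0,0,0,0]';python3 -m jog '[0,0,0.001,0,0,0,0]';python3 -m jog '[0,0,0.001,0,0,0,0]'; done | grep -E "^(t|tool_pos|contact)"
```

```text
t: 12.95
tool_pos: [0.5118, 0.0423, 0.0461]
tool_rot: [-0.03, 3.14, -0.001]
contact_force: [2.1, -0.6, 2.0]
opening: 0.0138
t: 13.08
tool_pos: [0.5118, 0.0441, 0.0461]
tool_rot: [-0.03, 3.14, -0.002]
contact_force: [3.2, -3.2, 2.3]
t: 13.2
tool_pos: [0.5118, 0.0454, 0.0461]
tool_rot: [-0.03, 3.14, -0.004]
contact_force: [3.3, -6.1, 1.6]
t: 13.32
tool_pos: [0.5117, 0.0466, 0.0461]
tool_rot: [-0.03, 3.14, -0.003]
contact_force: [3.3, -3.7, 2.0]
t: 13.45
tool_pos: [0.5117, 0.0478, 0.0461]
tool_rot: [-0.03, 3.14, -0.002]
contact_force: [3.6, -3.6, 2.2]
t: 13.58
tool_pos: [0.5117, 0.0491, 0.0461]
tool_rot: [-0.029, 3.14, -0.001]
contact_force: [2.9, -2.3, 3.1]
t: 13.7
tool_pos: [0.5116, 0.0505, 0.0461]
tool_rot: [-0.029, 3.14, -0.0]
contact_force: [4.1, -1.6, 2.2]
```

```bash
(for i in 1; do python3 -m jog '[0,0,0.001,0,0,0,0]'; python3 -m jog '[0,0,0.001,0,0,0,0]'; python3 -m jog '[0,0,0.001,0,0,0,0]'; python3 -m jog '[0,0,0.001,0,0,0,0]';python3 -m jog '[0,0,0.001,0,0,0,0]';python3 -m jog '[0,0,0.001,0,0,0,0]'; done) | grep -E "^(tool_pos|contact)"
```

```text
tool_pos: [0.5116, 0.0518, 0.0461]
contact_force: [4.0, 0.4, 3.2]
tool_pos: [0.5115, 0.0529, 0.0461]
contact_force: [4.8, 1.2, 3.2]
tool_pos: [0.5115, 0.0541, 0.0461]
contact_force: [5.5, 0.4, 3.5]
tool_pos: [0.5115, 0.0553, 0.0461]
contact_force: [5.7, 2.6, 3.8]
tool_pos: [0.5115, 0.0561, 0.0461]
contact_force: [5.5, -1.2, 3.0]
tool_pos: [0.5114, 0.0567, 0.0461]
contact_force: [5.6, -2.1, 3.8]
```

```bash
(python3 -m jog '[0,0.0005,0,-0.0003,0,0,0,0,0,0,0,0,0,0]'; python3 -m jog '[0,0,0.0005,0,0,0,0,0,0,0,0,0,0,0]'; python3 -m jog '[0,0,0.0005,0,0,0,0,0,0,0,0,0,0,0]') | grep -E "^(tool_pos|contact|open)"; python3 - <<'E'
from h import *
p=ctrl.get_image("top")
cv2.imwrite("pics/t6.png",cv2.resize(p["image"][160:250,260:380],None,fx=6,fy=6,interpolation=2))
f=[]
for i in range(6):
    ctrl.get_image("top");o=ctrl.get_obs();f.append(np.r_[o['tool_pos'],o['contact_force']])
print(np.mean(f,0).round(4))
E
```

```text
tool_pos: [0.5115, 0.0568, 0.0461]
contact_force: [9.3, 0.3, -1.3]
opening: 0.013
tool_pos: [0.5114, 0.0571, 0.0461]
contact_force: [9.0, -1.3, -1.0]
opening: 0.0135
tool_pos: [0.5114, 0.0575, 0.0461]
contact_force: [8.3, -1.6, -1.4]
opening: 0.0134
[ 0.5114  0.0575  0.0461  8.4803 -0.9445 -0.5854]
```

View pics/t6.png

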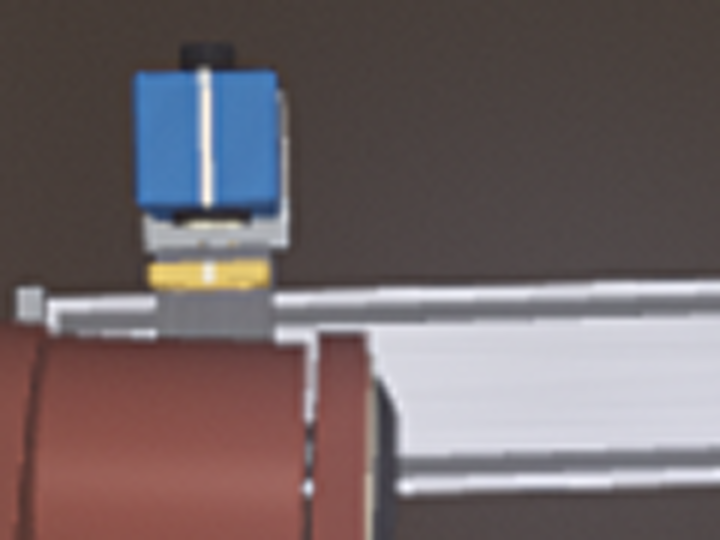

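The white mark on the frame (209,270) lines up with the head's white line, which extrapolates to about column 208. The force record also fits a notch at y ≈ 0.0575. I ease off the side force and check everything once more.

```bash
python3 -m jog '[0,-0.001,0,0,0,0,0, 0,0,0,0,0,0,0, 0,0,0,0,0,0,0, 0,0,0,0,0,0,0]'; python3 - <<'E'
from h import *
p=ctrl.get_image("scene");cv2.imwrite("pics/s7.png",cv2.resize(p["image"][90:350,120:440],None,fx=2.3,fy=2.3,interpolation=2))
E
```

```text
t: 16.05
tool_pos: [0.5114, 0.0576, 0.0461]
tool_rot: [-0.03, 3.141, 0.0]
contact_force: [4.7, -0.5, 3.3]
opening: 0.0136
```

View pics/s7.png

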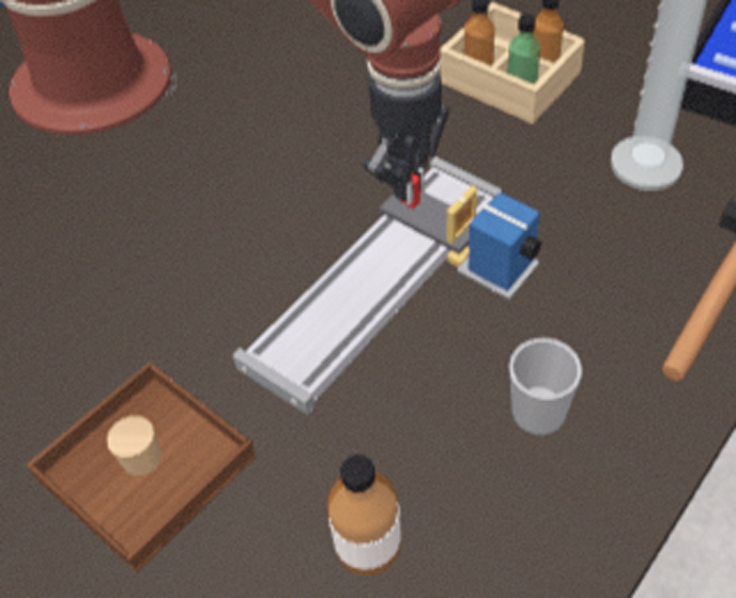

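The bung is in the tray at (133,445). The tab is gripped at (413,190), with the amber glass at (461,213) in front of the head. The bottle, cup, cylinder and caddy are where they were at the start.

```bash
python3 -c "
from station import ctrl
print(ctrl.finish_job())"
```

```text
the job is handed in; nothing more can be done
None
```

I lifted the bung off the bed and stood it in the wooden tray. Then I gripped the red tab with 40 N, slid it into the notch and handed the job in at about 16 s, still gripping.

**Feel of the notch:** The push peaked at about 6 N, then fell to plain drag at y ≈ 0.0505 m, the top of the first ridge. It turned to a pull after that and faded out at about 0.056–0.0575 m. The slide rests at y = 0.0576 m, about 7 mm past the ridge top.

**Pictures:** The mark on the amber frame lines up with the head's white line to within about one enlarged pixel (under 0.5 mm). The bung stands upright in the tray, and the bottle, cup, cylinder and caddy look unmoved.

**Disagreements:**
- My first estimate from the overhead picture put the notch about 1 mm farther on, at y ≈ 0.0586 m. I went by the force record and the lined-up marks instead.
- While sliding, the gripper pressed sideways and up or down with as much as 13 N. I eased that off, but about 5 N sideways and 3 N upwards remained at the end.

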